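Hang the hand lamp on the slotted upright

TASK

Pick up the hand lamp by its handle and, keeping it level, thread its tail ring over the steel hook on the slotted upright, then lower it gently until the hook carries it; the hook's height in its slot is not known exactly, so feel for it. Still holding the handle, ease the heavy nose down slowly until the lamp hangs nose-down in its natural balance, then let go without letting it drop or swing. Never press hard on the hook, and leave the other kit where it stands.

Things in the scene. Friction and masses are not known exactly. Their poses are not given: they have to be found in the camera images.
- lamp_handle (a point): Centre of the grip bar on top of the hand lamp: 72 mm long (x), 18 wide (y), 16 thick (z), plastic, 48 mm free between its two end posts, 36 mm above the body's top, 106 above the lamp's underside. Grasp from above, across y. Axes (the lamp's): x to its round lens nose, y across, z up. Lamp: grey and black box body, 0.35 to 0.6 kg, 158 long x 68 wide x 126 mm high, stands on its flat underside.
- lamp_ring (a point): Steel hanging ring at the tail, 69 mm behind (-x) the handle centre, same height, same axes. Upright arch of 6 mm bar on the body's top; opening faces along y, 28 mm wide, 50 high, top a half circle of inner radius 14 mm. This point is that circle's centre, 36 mm above the body's top. The weight acts 56 mm ahead and 73 below it: hung, the lamp balances 0.65 rad nose-down, give or take 0.1.
- hook_mark (a point): Nominal point on the axis of the hook's level 8 mm round steel prong, 55 mm out from the upright's face, 215 mm above the table. Axes: -x out along the prong, z up. The prong is level to 88 mm out, then turns up to its tip at 95 mm, 16 mm higher (top) than the axis. The real hook is clamped up to 9 mm above or below this height, which this point does not show; otherwise it is true.
- lamp: The same hand lamp; origin at the centre of its underside, 24 mm behind (lamp -x) and 106 mm below the handle centre, axes as for the handle.
- stand: Grey slotted steel upright that carries the hook, 40 mm wide, 240 high, fixed on a base plate 150 x 120 x 8 mm (120 mm to the prong's side, 30 behind). It cannot move. Origin on the table at the foot of the upright's face, below the prong's root; axes as for the hook.
- radio: Black hand radio standing on end, 34 x 58 x 125 mm. Bystander. Origin under its centre.
- beacon: Amber domed warning beacon on a steel base, 92 mm across, 108 mm high. Bystander. Origin under its centre.
- basket: White open plastic basket, 120 x 180 x 80 mm. Bystander. Origin under its centre.
- padlock: Brass padlock standing up, 50 x 24 x 76 mm. Bystander. Origin under its centre.
Not all that is in view belongs to the job. Of the things like the stand, leave any that is green or turquoise; of the rest the larger one is meant.

How it is judged:
By the outcome, as a careful person would: the job done as asked, in the order asked, and still so for the second after the job is handed in, with the robot touching nothing.
It also fails if it takes over 72 s, if anything falls off the work surface, if the arm or the gripper's body presses on something with over 40 N, if the wrist force passes 120 N, or if a joint passes its speed limit or range.

ROBOT

A 7-joint arm with a two-finger parallel gripper is mounted at the origin on the work surface. World frame = base frame: x ahead of the robot, y to its left, z up, the work surface at z = 0. Lengths are in m, angles in rad, forces in N, time in s.
With the tool pointing down it reaches from about 0.425 to 0.925 m from the base axis. Payload 6.8 kg.
Tool frame: the origin (TCP) lies where the fingers leave the gripper's body, on its centre line; the fingertips stand 80 mm ahead of it and the grasp point (between the pads) lies 61 mm ahead of it (r.grip_depth is the distance from the TCP to the grasp point, in m); z points along the fingers, y is the line along which they close (so a half turn about z gives the same grasp; the last joint's range is limited). The gripper opens to 88 mm and grips with 3 to 60 N. Pads are 20 mm wide; open, the fingers measure 115 mm over their backs; the gripper's body (75 mm by 178 mm) begins 61 mm behind the grasp point.
Start: joints at [-1.263, 0.477, 0.022, 1.555, -0.011, 1.109, -0.083], TCP at [0.273, 0.618, 0.303] pointing down, gripper open.
Joint ranges: [-2.96, 2.96], [-0.34, 2.1], [-1.41, 1.46], [0.24, 2.44], [-1.37, 4.51], [0.17, 1.92], [-2.96, 2.96]. Speed limits (rad/s): [2.39, 2.39, 3.14, 3.14, 3.14, 3.14, 3.14].

INTERFACE

Orientations are given as [roll, pitch, yaw] about the fixed x, y, z axes, in that order (R = Rz(yaw) Ry(pitch) Rx(roll)).
In Python, from bench import r gives the robot as it stands. Calls block until the motion is done:
- r.goto(position, orientation): joint-space move of the TCP to a pose.
- r.line_to(position, rotation=None, speed=0.15, until_force=None): straight line of the TCP; rotation=None keeps the orientation; speed is the mean speed in m/s. With until_force (N) it stops when the force on the tool has changed by that much, and returns True; else False.
- r.goto_joints(angles): joint-space move.
- r.grip(opening, newtons=None): finger opening in m; newtons is the grip in N (None keeps the last); returns when the fingers have stopped.
- r.sleep(seconds).
- r.ik(position, orientation): joint angles nearest the present ones, or None.
- r.grab_frame(name): name is "scene" or "side" or "wrist"; returns a dict with "image" (480x640x3 uint8, blue, green, red), "K" (3x3 intrinsics, pixels), "extrinsics" (4x4, takes a point from camera to world coordinates); the wrist camera has in their place "mount" (4x4, takes a point from camera to tool coordinates, whose origin is the TCP and whose axes are the flange's). Camera axes: x right, y up, looking along -z (the intrinsics and any distortion apply to the point x, -y, -z); pixel columns grow to the right and rows downward; lengths in m; the calibration is good to about 2 mm. A picture is of the moment at which its call begins: read the wrist's pose just before it. There is no depth.
A pose or a line that the arm cannot do raises r.IKError and nothing moves.
- r.close_job(): hands the job in; it is judged then, once.
Readings, each from a call of its own:
- r.get_time(): time.
- r.get_qpos(): joint angles.
- r.get_dq(): joint speeds.
- r.get_tau(): joint torques, N m.
- r.get_eef_pos(): TCP position.
- r.get_tcp_rot(): TCP orientation.
- r.get_ft_force(): force on the tool from outside, world axes, zero at the start.
- r.get_torque(): the same for the moment, N m.
- r.get_gripper_width(): finger opening in m.
- r.get_finger_force(): force on a finger pad.
Only numpy, scipy, OpenCV 4.12 (cv2) and the standard library are available. Lean on these libraries where they do the work, as an engineer would, in place of code of your own. Each camera call takes 0.05 s, during which the arm holds its last target. There are 200 camera calls.

## Working session

There is one attempt and no reset: what is moved stays moved. The work goes in short steps, each a Python script; the robot and the scene stay as the last script left them, time stands still between calls to the robot, and variables do not carry over. Pictures are saved under pics/ and viewed, at most 13 in all, crops included, and the job is handed in when it is done.

```bash
ls; mkdir -p pics
python3 - <<'E'
from bench import r
import cv2,numpy as np
for n in("scene","side","wrist"):
    f=r.grab_frame(n); cv2.imwrite(f"pics/{n}0.png",f["image"])
    print(n,{k:(np.round(v,4).tolist() if k!='image' else 0) for k,v in f.items()})
print(r.get_tcp_rot(),r.get_eef_pos(),r.get_time(),r.get_ft_force())
E
```

```text
pics
scene {'image': 0, 'K': [[520.2814, 0.0, 314.2268], [0.0, 520.2814, 238.4194], [0.0, 0.0, 1.0]], 'extrinsics': [[0.8404, -0.3696, 0.3965, 1.0576], [0.5417, 0.595, -0.5937, -0.6952], [-0.0165, 0.7137, 0.7003, 1.0507], [0.0, 0.0, 0.0, 1.0]]}
side {'image': 0, 'K': [[550.3983, 0.0, 318.0179], [0.0, 550.3983, 246.5103], [0.0, 0.0, 1.0]], 'extrinsics': [[0.8778, 0.3461, -0.3312, 0.1052], [-0.479, 0.6256, -0.6158, -0.6948], [-0.0059, 0.6992, 0.7149, 1.0655], [0.0, 0.0, 0.0, 1.0]]}
wrist {'image': 0, 'K': [[366.16, 0.0, 328.2057], [0.0, 366.16, 236.1486], [0.0, 0.0, 1.0]], 'mount': [[-0.0003, 0.9605, 0.2783, 0.0769], [1.0, 0.0002, 0.0001, -0.0002], [0.0, 0.2783, -0.9605, -0.0818], [0.0, 0.0, 0.0, 1.0]]}
[-3.14018465e+00  1.06780476e-04  2.72582359e+00] [0.2725137  0.61717141 0.30191284] 0.15 [ 0.82234769 -0.46646652 -0.10148134]
```

View pics/scene0.png

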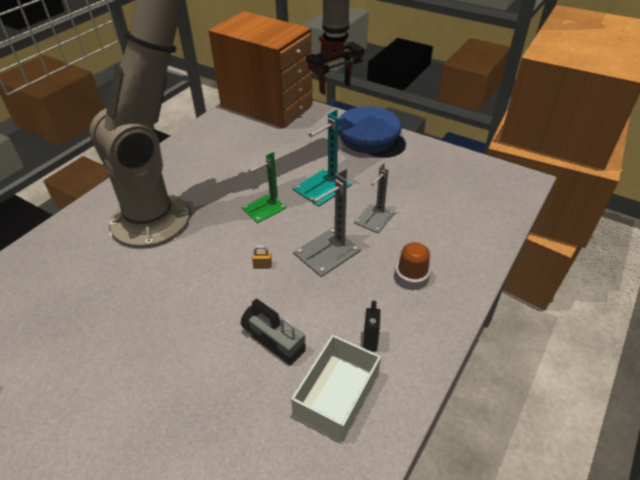

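View pics/side0.png

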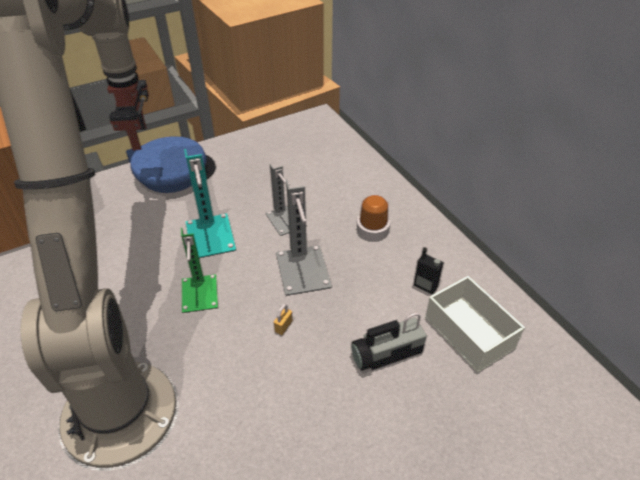

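Stand candidates in the scene view are green (265,190), turquoise (325,160), small grey (378,200) and large grey (338,225). By the description it is the large grey one, side (300,240). There is only one lamp: scene (273,330), side (388,343). Next, one close crop to check this.

Run:
```python
import cv2,numpy as np
s=cv2.imread('pics/scene0.png');d=cv2.imread('pics/side0.png')
def c(im,x,y,w,h): return cv2.resize(im[y:y+h,x:x+w],(400,300),interpolation=cv2.INTER_CUBIC)
o=np.vstack([np.hstack([c(s,280,165,160,120),c(d,220,180,160,120)]),np.hstack([c(s,225,285,107,80),c(d,335,300,107,80)])])
cv2.imwrite('pics/crop1.png',o)
```

```text
(no output)
```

View pics/crop1.png

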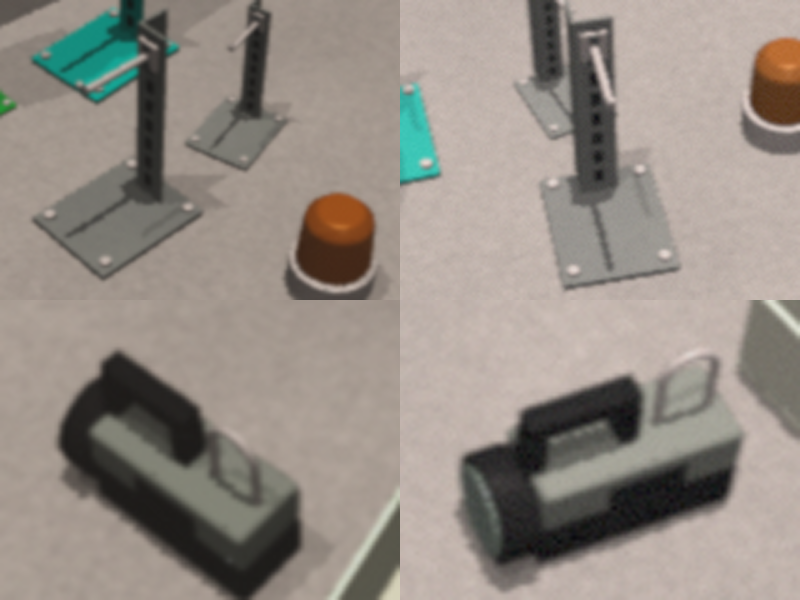

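The crop confirms the large grey stand (plate corners in the scene about (294,253), (361,250) and (322,276)) and the lamp. The lamp's nose points left and its ring is at scene (287,329), side (518,320 in the crop).

```bash
cat > h.py <<'E'
import numpy as np,json
from scipy.spatial.transform import Rotation as R
def ray(K,E,p):
    d=np.array([(p[0]-K[0,2])/K[0,0],-(p[1]-K[1,2])/K[1,1],-1.]); return E[:3,3],E[:3,:3]@d
def onz(K,E,p,z):
    o,d=ray(K,E,p); return o+d*(z-o[2])/d[2]
def tri(rs):
    A=0;b=0
    for o,d in rs:
        d=d/np.linalg.norm(d);P=np.eye(3)-np.outer(d,d);A=A+P;b=b+P@o
    return np.linalg.solve(A,b)
def rpy(v): return R.from_euler('xyz',v).as_matrix()
E
python3 - <<'E'
from bench import r
from h import *
np.set_printoptions(precision=4,suppress=True)
S=r.grab_frame("scene");D=r.grab_frame("side")
s=lambda x,y,z:onz(S["K"],S["extrinsics"],(x,y),z)
d=lambda x,y,z:onz(D["K"],D["extrinsics"],(x,y),z)
a=lambda x,y:(280+x/2.5-.3,165+y/2.5-.3); b=lambda x,y:(220+(x-400)/2.5-.3,180+y/2.5-.3)
c=lambda x,y:(225+x/3.74-.4,285+(y-300)/3.75-.4); e=lambda x,y:(335+(x-400)/3.74-.4,300+(y-300)/3.75-.4)
print("plate scene",[s(*a(*p),.008) for p in[(35,218),(203,210),(105,274)]])
print("plate side",[d(*b(*p),.008) for p in[(541,181),(679,267),(565,285),(650,165)]])
print("prong tip scene/side",a(85,88),b(612,98))
tri2=lambda p,q:tri([ray(S["K"],S["extrinsics"],p),ray(D["K"],D["extrinsics"],q)])
print("tip",tri2(a(86,87),b(612,98)),"root",tri2(a(152,58),b(592,40)))
print("ring top",tri2(c(228,434),e(698,352)))
print("handle ends scene",s(*c(112,358),.11),s(*c(195,412),.11),"side",d(*e(524,415),.114),d(*e(634,380),.114))
print("body top corners scene",s(*c(298,490),.07),s(*c(237,540),.07),s(*c(92,432),.07),"side",d(*e(740,435),.07))
E
```

```text
plate scene [array([0.4478, 0.1134, 0.008 ]), array([0.6006, 0.2232, 0.008 ]), array([0.5585, 0.0842, 0.008 ])]
plate side [array([0.4875, 0.2519, 0.008 ]), array([0.5571, 0.0768, 0.008 ]), array([0.4466, 0.1112, 0.008 ]), array([0.6006, 0.2167, 0.008 ])]
prong tip scene/side (313.7, 199.89999999999998) (304.5, 218.89999999999998)
tip [0.5122 0.1252 0.2194] root [0.5372 0.2128 0.2094]
ring top [ 0.6218 -0.1625  0.1308]
handle ends scene [ 0.5181 -0.1413  0.11  ] [ 0.5858 -0.1476  0.11  ] side [ 0.5196 -0.1421  0.114 ] [ 0.5875 -0.1519  0.114 ]
body top corners scene [ 0.6529 -0.1388  0.07  ] [ 0.6419 -0.1875  0.07  ] [ 0.5204 -0.171   0.07  ] side [ 0.6414 -0.1893  0.07  ]
```

```bash
cat >> h.py <<'E'
PS=1.283; LY=PS+np.pi/2; F=np.array([.536,.2092,0]); XS=np.array([np.cos(PS),np.sin(PS),0])
def ringpose(out,z,tilt=0,flip=0):
    """TCP pose with the ring centre `out` from face, at height z, lamp nose-down by tilt"""
    Rl=R.from_euler('z',LY)*R.from_euler('y',tilt)
    p=F-out*XS+[0,0,z]+Rl.apply([.069,0,.061])
    return p,(Rl*R.from_euler('z',np.pi*flip)*R.from_euler('x',np.pi)).as_euler('xyz')
E
python3 - <<'E'
from bench import r
from h import *
np.set_printoptions(precision=3,suppress=True)
for fl in(0,1):
    print("grasp",r.ik([.553,-.146,.3],[np.pi,0,3.02-np.pi*fl]))
    for a in[(.13,.28),(.13,.232),(.055,.232),(.055,.205),(.055,.205,.4),(.055,.205,.75),(.055,.195,.8)]:
        print(fl,a,r.ik(*ringpose(*a,flip=fl)))
E
```

```text
grasp [-0.401  0.369  0.708  1.846 -0.277  1.028  1.868]
0 (0.13, 0.28) [-0.699  0.039  0.335  2.047 -0.015  1.057  0.927]
0 (0.13, 0.232) [-0.67   0.099  0.317  2.107 -0.038  0.94   0.951]
0 (0.055, 0.232) [-0.703  0.176  0.232  2.017 -0.049  0.954  0.837]
0 (0.055, 0.205) [-0.692  0.21   0.222  2.045 -0.059  0.892  0.846]
0 (0.055, 0.205, 0.4) [-0.972  0.147  0.291  2.28   0.559  0.562  0.14 ]
0 (0.055, 0.205, 0.75) [-0.915  0.251  0.021  2.427  1.416  0.687 -0.863]
0 (0.055, 0.195, 0.8) None
grasp [-0.635  0.503  1.082  1.857 -0.501  1.087 -1.053]
1 (0.13, 0.28) [-1.064  0.027  0.718  2.065 -0.021  1.056 -2.195]
1 (0.13, 0.232) [-1.056  0.107  0.743  2.126 -0.09   0.938 -2.121]
1 (0.055, 0.232) [-1.135  0.206  0.738  2.04  -0.169  0.955 -2.168]
1 (0.055, 0.205) [-1.124  0.252  0.739  2.069 -0.217  0.896 -2.122]
1 (0.055, 0.205, 0.4) [-1.304  0.165  0.666  2.297  0.454  0.519 -2.889]
1 (0.055, 0.205, 0.75) [-0.915  0.251  0.021  2.427  1.416  0.687  2.278]
1 (0.055, 0.195, 0.8) None
```

```bash
python3 - <<'E'
from bench import r
from h import *
import cv2
p=r.get_eef_pos();r.line_to([p[0],p[1],.47],speed=.3)
def snap(n):
    p=r.get_eef_pos();o=r.get_tcp_rot();f=r.grab_frame("wrist");cv2.imwrite(f"pics/{n}.png",f["image"])
    T=np.eye(4);T[:3,:3]=rpy(o);T[:3,3]=p;np.savez(n+".npz",K=f["K"],E=T@f["mount"])
p,o=ringpose(.06,.40); r.goto(p,o); r.sleep(.2); snap("wh1")
r.goto([.553,-.146,.36],[np.pi,0,3.02]); r.sleep(.2); snap("wl1")
print(r.get_time())
E
python3 -c "
import cv2
a=[cv2.imread(f'pics/{n}.png') for n in('wh1','wl1')]
cv2.imwrite('pics/w2.png',cv2.hconcat([cv2.resize(x[:,:],(400,300)) for x in a]))"
```

```text
4.5167
```

View pics/wh1.png

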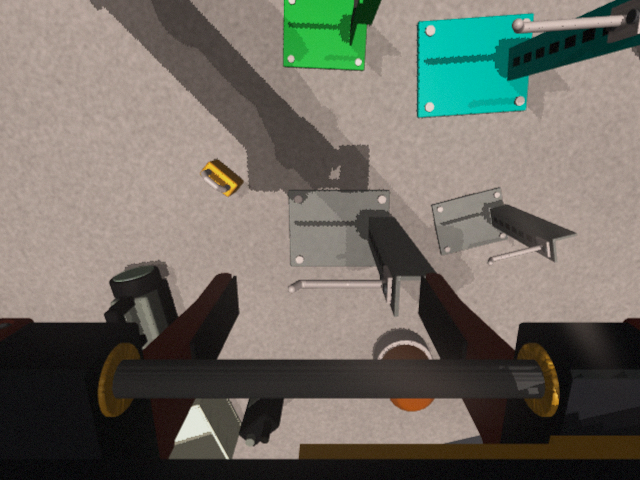

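View pics/wl1.png

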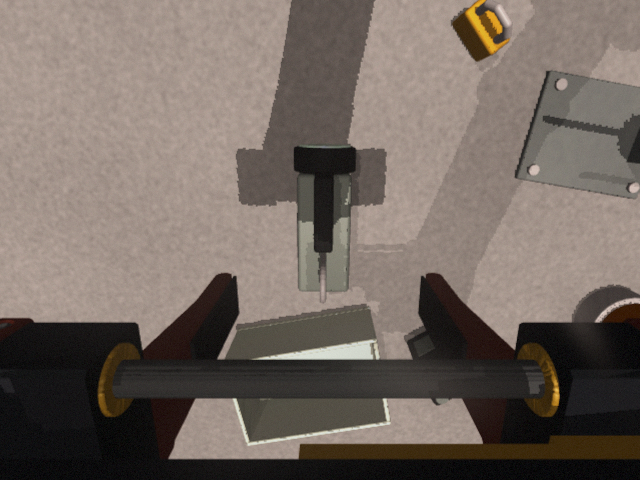

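wh1 shows the hook's prong running from its root (382,284) to its tip (292,286), with plate corners (290,191), (389,191) and (290,266). wl1 shows the handle bar at column 323, rows 172–250, and the ring down to (323,302).

```bash
python3 - <<'E'
from bench import r
from h import *
np.set_printoptions(precision=4,suppress=True)
L=np.load("wl1.npz");H=np.load("wh1.npz")
l=lambda x,y,z:onz(L["K"],L["E"],(x,y),z)
h=lambda x,y,z:onz(H["K"],H["E"],(x,y),z)
a,b=l(323.5,172,.114),l(323.3,250,.110);print("handle",a,b,(a+b)/2,np.linalg.norm(a-b),"yaw",np.arctan2(*(a-b)[1::-1]))
print("ring low z.126",l(323,302,.126), "body top corners",l(299,291,.07),l(349,291,.07),l(299,173,.07),l(351,173,.07))
q=[h(*p,.008) for p in[(289.5,190.5),(389.5,190.5),(290,266)]];print("plate",q)
X=q[1]-q[0];print("yaw from edge",np.arctan2(X[1],X[0]),np.linalg.norm(X),np.linalg.norm(q[2]-q[0]))
X/=np.linalg.norm(X);print("face foot est",(q[0]+q[2])/2+.12*X)
for z in(.206,.215,.224):
    t,u=h(296,287,z),h(382,284,z);print(z,"tip",t,"root",u,"dist",np.linalg.norm(t-u),"lateral tip,root",[np.cross(XS,v-F)[2] for v in(t,u)],"out",[-(v-F)@XS for v in(t,u)])
S=r.grab_frame("scene");D=r.grab_frame("side")
rs=ray(S["K"],S["extrinsics"],(313.7,199.9)),ray(D["K"],D["extrinsics"],(304.5,218.9)),ray(H["K"],H["E"],(292,286))
print("tip 3 view",tri(rs),tri(rs[::2]),tri(rs[1:]),tri(rs[:2]))
E
python3 - <<'E'
import cv2,numpy as np
c=lambda n,x,y:cv2.resize(cv2.imread(f'pics/{n}.png')[y:y+50,x:x+66],(396,300),interpolation=cv2.INTER_CUBIC)
w=cv2.resize(cv2.imread('pics/wh1.png')[225:325,275:407],(792,300)) if 0 else cv2.resize(cv2.imread('pics/wh1.png')[260:310,280:412],(792,300))
cv2.imwrite('pics/crop2.png',np.vstack([np.hstack([c('scene0',295,165),c('side0',270,180)]),w]))
E
```

```text
handle [ 0.5121 -0.1439  0.114 ] [ 0.5857 -0.1533  0.11  ] [ 0.5489 -0.1486  0.112 ] 0.07432165719936597 yaw 3.014988909605379
ring low z.126 [ 0.6319 -0.1591  0.126 ] body top corners [ 0.643 -0.188  0.07 ] [ 0.6496 -0.1331  0.07  ] [ 0.5148 -0.1697  0.07  ] [ 0.5211 -0.1177  0.07  ]
plate [array([0.4446, 0.115 , 0.008 ]), array([0.4861, 0.2558, 0.008 ]), array([0.5571, 0.0791, 0.008 ])]
yaw from edge 1.2841446687037315 0.14672299197868457 0.1181543546194492
face foot est [0.5348 0.2122 0.008 ]
0.206 tip [0.5141 0.1203 0.206 ] root [0.5352 0.2034 0.206 ] dist 0.08570282600171496 lateral tip,root [np.float64(-0.004214243312375465), np.float64(-0.000873615240911403)] out [np.float64(0.09145007730364248), np.float64(0.005812383565613914)]
0.215 tip [0.5105 0.1223 0.215 ] root [0.531  0.2031 0.215 ] dist 0.0834117753855919 lateral tip,root [np.float64(-0.00019458708072739653), np.float64(0.0030567376578314025)] out [np.float64(0.09059402459388054), np.float64(0.007245640323872805)]
0.224 tip [0.5069 0.1242 0.224 ] root [0.5268 0.2029 0.224 ] dist 0.08112072476946891 lateral tip,root [np.float64(0.0038250691509207797), np.float64(0.006987090556574101)] out [np.float64(0.08973797188411863), np.float64(0.008678897082131662)]
tip 3 view [0.5101 0.1219 0.2203] [0.5096 0.1215 0.2183] [0.5075 0.1205 0.2238] [0.512  0.1242 0.2194]
```

View pics/crop2.png

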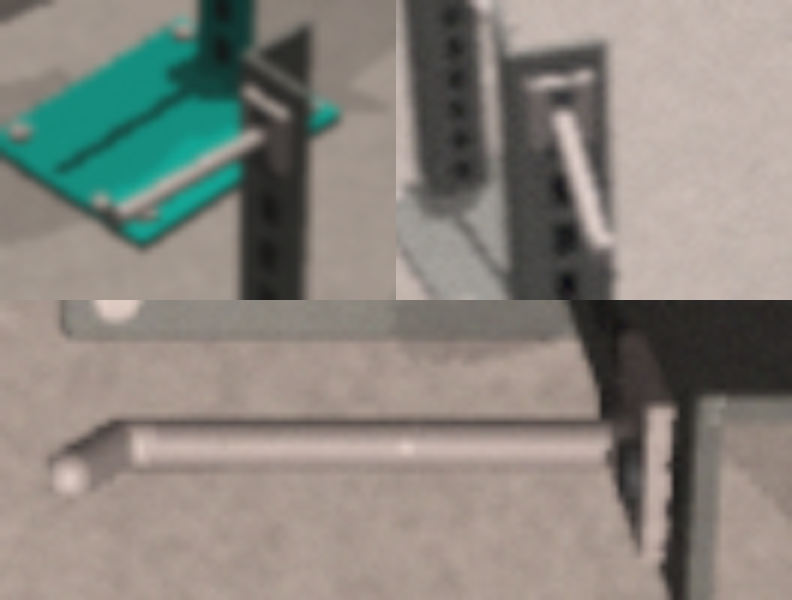

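The crop resolves the prong. In the wrist view its axis runs along row 283.5 from column 302 to 381, with the tip end at (291,289). Next I solve for the hook height, then grasp.

```bash
sed -i 's/F=np.array(\[.536,.2092,0\])/F=np.array([.535,.210,0])/; s/PS=1.283/PS=1.2835/' h.py
cat >> h.py <<'E'
PRE=-.12   # tool pitch in the lamp's frame at the grasp
def pose(handle,yaw,tilt=0):
    Rl=R.from_euler('z',yaw)*R.from_euler('y',tilt); Rt=Rl*R.from_euler('y',PRE)
    return np.asarray(handle)+Rt.apply([0,0,.061]),(Rt*R.from_euler('x',np.pi)).as_euler('xyz')
def rp(out,z,tilt=0,off=(.069,0,0)):
    Rl=R.from_euler('z',LY)*R.from_euler('y',tilt)
    return pose(F-out*XS+[0,0,z]+Rl.apply(off),LY,tilt)
E
python3 - <<'E'
from bench import r
from h import *
import cv2
np.set_printoptions(precision=4,suppress=True)
H=np.load("wh1.npz");S=r.grab_frame("scene");D=r.grab_frame("side")
N=np.array([-XS[1],XS[0],0]);Z=np.array([0,0,1.])
A=[];b=[]
for K,E,p in((H["K"],H["E"],(346,283.6)),(S["K"],S["extrinsics"],(295+195/6-.4,165+172/6-.4)),(D["K"],D["extrinsics"],(270+185/6-.4,180+178/6-.4))):
    o,d=ray(K,E,p);n=np.cross(XS,d);n/=np.linalg.norm(n)  # plane holding the prong
    A.append([n@N,n@Z]);b.append(n@(o-F))
A=np.array(A);b=np.array(b)
print("lateral,height",np.linalg.lstsq(A,b,rcond=None),[np.linalg.solve(A[i],b[i]) for i in([0,1],[0,2],[1,2])])
for t in(0,.3,.5,.65,.75):
  for z in (.196,.214): print(t,z,r.ik(*rp(.055,z,t)))
r.grip(.06)
p,o=pose([.548,-.148,.18],3.015);r.goto(p,o)
p,o=pose([.548,-.148,.107],3.015);print(r.line_to(p,o,speed=.1,until_force=6))
print(r.get_eef_pos()-p)
r.grip(0,40);r.sleep(.2);print(r.get_gripper_width(),r.get_finger_force(),r.get_time())
f0=r.get_ft_force();p2,_=pose([.548,-.148,.112],3.015);r.line_to(p2,o,speed=.03);r.sleep(.3);print(r.get_ft_force()-f0,r.get_torque(),r.get_ft_force())
E
```

```text
lateral,height (array([0.0002, 0.2123]), array([0.]), np.int32(2), array([1.536 , 0.8004])) [array([0.0009, 0.2119]), array([-0.0019,  0.2053]), array([-0.0005,  0.2134])]
0 0.196 [-0.969   0.3132  0.6352  2.0117 -0.3053  0.9957  1.1174]
0 0.214 [-0.9829  0.287   0.6466  1.9945 -0.2834  1.0326  1.0957]
0.3 0.196 [-1.0962  0.21    0.5831  2.1848  0.0261  0.6572  0.7335]
0.3 0.214 [-1.0875  0.1744  0.5645  2.1665  0.0596  0.7053  0.7048]
0.5 0.196 [-0.9576  0.1818  0.2967  2.2802  0.5291  0.5246  0.1725]
0.5 0.214 [-0.9008  0.1465  0.2296  2.2605  0.5222  0.5793  0.1886]
0.65 0.196 [-1.2925  0.2289  0.5927  2.3682  0.8543  0.4271 -0.2072]
0.65 0.214 [-1.1701  0.1707  0.4416  2.347   0.8528  0.5095 -0.1907]
0.75 0.196 [-1.2034  0.2504  0.4315  2.405   1.1934  0.4816 -0.594 ]
0.75 0.214 [-1.1261  0.1977  0.3364  2.3875  1.1331  0.5417 -0.5137]
False
[ 0.0003 -0.0003  0.0005]
0.017772902908304113 39.99079406261444 7.7
[-1.1523  0.5896 -4.3738] [-0.0225 -0.1793  0.0478] [-0.272   0.5745 -5.1238]
```

Run:
```python
from bench import r
from h import *
import cv2
np.set_printoptions(precision=4,suppress=True)
o=pose([0,0,0],3.015)[1]
p,_=pose([.548,-.148,.28],3.015);r.line_to(p,o,speed=.15)
p,o=rp(.15,.28);r.goto(p,o);r.sleep(.4)
print(r.get_time(),r.get_ft_force(),r.get_torque(),r.get_eef_pos()-p)
p=r.get_eef_pos();o=r.get_tcp_rot();f=r.grab_frame("wrist");T=np.eye(4);T[:3,:3]=rpy(o);T[:3,3]=p
E=T@f["mount"];np.savez("wg.npz",K=f["K"],E=E)
g=f["image"];cv2.imwrite("pics/wg.png",g)
# predicted pixels of ring centre/top and of the hook tip
h=lambda out,z,off:F-out*XS+[0,0,z]+R.from_euler('z',LY).apply(off)
for nm,P in(("ringtop",h(.15,.28,[0,0,.017])),("ringcen",h(.15,.28,[0,0,0])),("elbow",h(.088,.212,[0,0,0]))):
    c=np.linalg.inv(E)@np.append(P,1);print(nm,f["K"][0,0]*c[0]/-c[2]+f["K"][0,2],f["K"][1,1]*c[1]/c[2]+f["K"][1,2])
```

```text
11.0083 [ 0.4495  0.7296 -5.3117] [-0.0067 -0.1189 -0.0236] [ 0.0002 -0.0004 -0.    ]
ringtop 329.5655120750859 486.9105251308328
ringcen 329.43972835245256 456.16665555389005
elbow 425.0667425435119 376.6967504578222
```

View pics/wg.png

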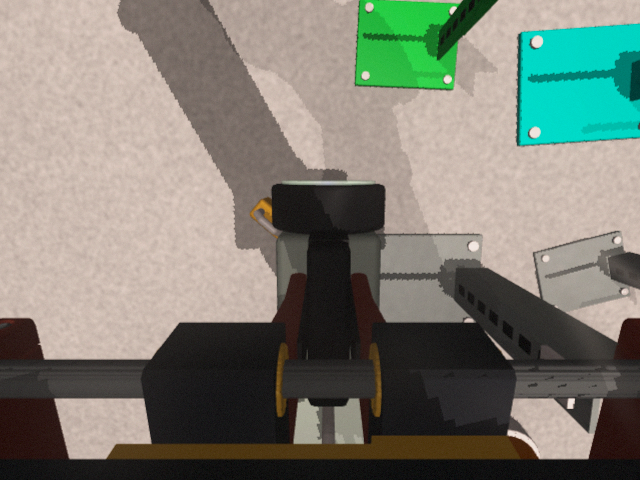

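wg shows the lamp held level. The handle bar spans rows 234–404 at column 328, and the ring is hidden behind the gripper. I'll check the grip offset from the bar ends and take an outside view.

Run:
```python
from bench import r
from h import *
import cv2
np.set_printoptions(precision=4,suppress=True)
h=lambda off:F-.15*XS+[0,0,.28]+R.from_euler('z',LY).apply(off)
W=np.load("wg.npz");S=r.grab_frame("scene");D=r.grab_frame("side")
V={"w":(W["K"],W["E"]),"s":(S["K"],S["extrinsics"]),"d":(D["K"],D["extrinsics"])}
def px(v,P):
    K,E=V[v];c=np.linalg.inv(E)@np.append(P,1);return np.array([K[0,0]*c[0]/-c[2]+K[0,2],K[1,1]*c[1]/c[2]+K[1,2]])
for nm,o in(("bar nose top",[.105,0,.008]),("bar nose bot",[.105,0,-.008]),("bar tail top",[.033,0,.008]),("bodytop nose",[.1,0,-.036])): print(nm,px("w",h(o)))
for v,F_ in(("s",S),("d",D)):
    im=F_["image"].copy();q=px(v,h([0,0,0]));x,y=int(q[0])-40,int(q[1])-25
    k=cv2.resize(im[y:y+75,x:x+100],(400,300),interpolation=cv2.INTER_CUBIC)
    for o in([0,0,0],[0,0,.017],[.069,0,.008],[0,0,-.036],[.014,0,-.036],[-.014,0,-.036]):
        u=(px(v,h(o))-[x,y]+.5)*4; cv2.circle(k,tuple(int(t) for t in u),3,(0,0,255),-1)
    V[v+"k"]=k
cv2.imwrite("pics/c3.png",np.hstack([V["sk"],V["dk"]]))
```

```text
bar nose top [329.3376 234.9463]
bar nose bot [329.235  229.1733]
bar tail top [329.4497 401.5035]
bodytop nose [329.1043 231.0302]
```

View pics/c3.png

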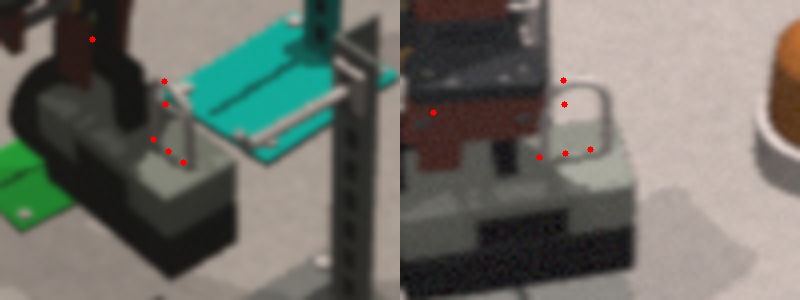

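The ring looks about 2–4 mm tailward of the prediction, well inside the ±10 mm clearance. I'll bias the offset to 71.5 mm and thread under a force guard.

Run:
```python
from bench import r
from h import *
np.set_printoptions(precision=3,suppress=True)
O=(.0715,0,0)
p,o=rp(.14,.229,0,O);r.line_to(p,o,speed=.08)
p,o=rp(.055,.229,0,O);print("hit",r.line_to(p,o,speed=.05,until_force=3),r.get_eef_pos()-p)
r.sleep(.3);f=np.mean([r.get_ft_force() for _ in range(5)],0);t=r.get_torque();print("free",f,t,r.get_time())
p,o=rp(.055,.188,0,O);print("contact",r.line_to(p,o,speed=.012,until_force=1.5))
r.sleep(.2);print("z ring",r.get_eef_pos()[2]-p[2]+.188,r.get_ft_force(),r.get_torque(),r.get_time())
np.savez("free.npz",f=f,t=t)
```

```text
hit False [-0. -0.  0.]
free [-0.513  0.55  -5.238] [-0.059 -0.171 -0.019] 14.1083
contact True
z ring 0.20100258935432874 [ 0.94  -0.405  1.024] [-0.012 -0.722  0.044] 16.4167
```

Contact is at ring height 0.201, so the hook axis is about 0.211, which agrees with vision. Now I settle to a light load and tilt with force compliance.

```bash
cat > tilt.py <<'E'
import sys,json,os
from bench import r
from h import *
N0=R.from_euler('z',LY);fr=np.load("free.npz");YL=N0.apply([0,1,0]);XL=N0.apply([1,0,0])
st=json.load(open("st.json")) if os.path.exists("st.json") else dict(tilt=0.,dx=0.,z=.2010)
def read(n=6):
    F_=[];T=[]
    for _ in range(n): r.sleep(.01);F_.append(r.get_ft_force());T.append(r.get_torque())
    f=np.mean(F_,0);f[:2]-=fr["f"][:2];return f,np.mean(T,0)
def target(): 
    p,o=rp(.055,st["z"],st["tilt"],(.0715,0,0));return p+st["dx"]*XL,o
def run(end,step,speed=.008,extra=0,fzt=-1.0,kz=6e-5,kx=8e-5):
    n=0
    while st["tilt"]<end-1e-6 or extra>0:
        if st["tilt"]<end-1e-6: st["tilt"]=min(end,st["tilt"]+step)
        else: extra-=1
        p,o=target();r.line_to(p,o,speed=speed)
        f,T=read();fx=f@XL
        ring=F-.055*XS+[0,0,st["z"]]+st["dx"]*XL
        M=(T+np.cross(r.get_eef_pos()-ring,f))@YL
        if n%3==0 or extra>0: print(f"t{r.get_time():.1f} tilt {st['tilt']:.3f} z{st['z']:.4f} dx{st['dx']*1e3:.2f} fx{fx:.2f} fy{f@YL:.2f} fz{f[2]:.2f} M{M:.3f}")
        n+=1
        if np.linalg.norm(f)>14: print("HIGH");break
        st["z"]+=np.clip(kz*(f[2]-fzt),-5e-4,5e-4);st["dx"]+=np.clip(kx*fx,-5e-4,5e-4)
        json.dump(st,open("st.json","w"))
E
python3 - <<'E'
from tilt import *
run(0,.02,extra=5)
run(.15,.025)
E
```

```text
t16.8 tilt 0.000 z0.2010 dx0.00 fx1.35 fy0.45 fz1.83 M0.054
t17.1 tilt 0.000 z0.2012 dx0.11 fx1.40 fy0.69 fz1.20 M0.046
t17.4 tilt 0.000 z0.2013 dx0.22 fx1.09 fy1.03 fz0.01 M0.073
t17.7 tilt 0.000 z0.2014 dx0.31 fx1.24 fy1.25 fz-0.46 M0.097
t18.5 tilt 0.025 z0.2014 dx0.47 fx0.03 fy1.13 fz-1.69 M0.350
t19.9 tilt 0.100 z0.2013 dx0.41 fx-0.68 fy0.06 fz-1.52 M0.174
```

Run:
```python
from tilt import *
run(.5,.025)
```

```text
t21.3 tilt 0.175 z0.2012 dx0.29 fx-0.27 fy0.40 fz-1.61 M0.085
t22.8 tilt 0.250 z0.2011 dx0.23 fx-0.70 fy-0.02 fz-1.93 M-0.047
t24.2 tilt 0.325 z0.2010 dx0.17 fx-0.37 fy0.51 fz-1.78 M-0.202
t25.6 tilt 0.400 z0.2009 dx0.15 fx-0.09 fy0.80 fz-1.36 M-0.317
t27.1 tilt 0.475 z0.2008 dx0.18 fx0.05 fy0.59 fz-1.79 M-0.421
```

Run:
```python
from tilt import *
import cv2
run(.64,.025,fzt=-.5,kz=1e-4)
r.grip(0,5);r.sleep(.2)
XT=R.from_euler('z',LY)*R.from_euler('y',st["tilt"])
for k in range(3):
    f,T=read(25);print(r.get_time(),"f lamp-frame level",f@XL,f@YL,f[2],"T",T@YL, "tangential down(nose-down +)",f@XT.apply([0,0,-1]),r.get_gripper_width())
f=r.grab_frame("side");cv2.imwrite("pics/side2.png",f["image"])
s=r.grab_frame("scene")
cv2.imwrite("pics/c4.png",np.hstack([cv2.resize(f["image"][130:310,210:390],(400,400)),cv2.resize(s["image"][140:290,230:380],(400,400))]))
```

```text
t28.0 tilt 0.525 z0.2007 dx0.17 fx-0.03 fy0.54 fz-1.34 M-0.546
t29.5 tilt 0.600 z0.2005 dx0.16 fx0.29 fy0.72 fz-1.14 M-0.608
30.9667 f lamp-frame level 1.146934722489934 0.7872062373593686 -1.3903625745505088 T -0.9384025797772009 tangential down(nose-down +) 0.43025973515681804 0.018121495974220247
31.175 f lamp-frame level 1.2434144338287256 1.1777712802448992 -1.7849338093113127 T -0.9750975257573294 tangential down(nose-down +) 0.6891264049461404 0.01808745486793858
31.3833 f lamp-frame level 1.3280622184943887 1.3122422621209322 -1.7803667555370313 T -0.9996247667842458 tangential down(nose-down +) 0.6349119193640003 0.01797766992521963
```

View pics/c4.png

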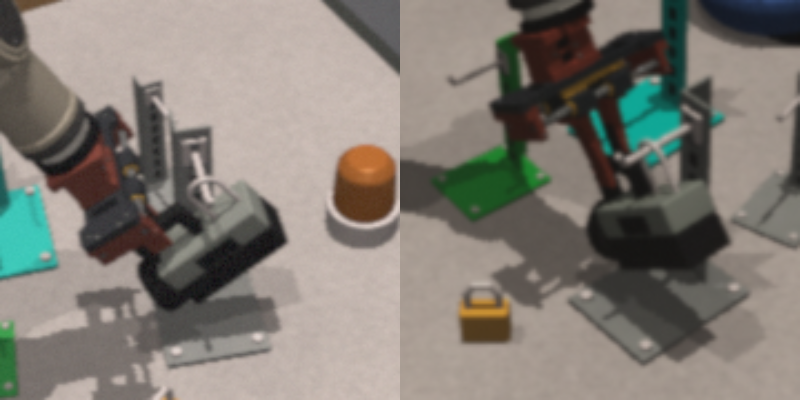

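c4 shows the ring on the prong and the lamp tilted clear of everything. The residual pull is still slightly nose-down, so I'll creep further with a light grip and relieve the forces.

Run:
```python
from tilt import *
r.grip(0,3.5)
for k in range(9):
    RT=N0*R.from_euler('y',st["tilt"])
    f,T=read(25);tan=f@RT.apply([0,0,-1]);rad=f@RT.apply([1,0,0])
    print(f"t{r.get_time():.1f} tilt {st['tilt']:.3f} tan {tan:.2f} rad {rad:.2f} fy {f@YL:.2f} fz {f[2]:.2f} w {r.get_gripper_width():.4f}")
    st["tilt"]+=float(np.clip(.05*tan,-.03,.03));st["tilt"]=min(st["tilt"],.76)
    d=np.clip(2e-4*rad,-5e-4,5e-4)*RT.apply([1,0,0]);st["z"]+=float(d[2]);st["dx"]+=float(d@XL)
    p,o=target();r.line_to(p,o,speed=.006)
    json.dump(st,open("st.json","w"))
```

```text
t31.9 tilt 0.640 tan 0.81 rad 1.79 fy 1.15 fz -1.72 w 0.0181
t32.8 tilt 0.670 tan 0.35 rad -1.27 fy 0.71 fz 0.51 w 0.0182
t33.4 tilt 0.688 tan -0.15 rad -0.26 fy 0.20 fz 0.28 w 0.0178
t33.8 tilt 0.680 tan 0.17 rad 0.37 fy 0.06 fz -0.37 w 0.0181
t34.3 tilt 0.689 tan -0.12 rad 0.30 fy 0.29 fz -0.10 w 0.0179
t34.8 tilt 0.683 tan 0.03 rad -0.13 fy 0.41 fz 0.06 w 0.0179
t35.2 tilt 0.685 tan 0.21 rad -0.22 fy 0.21 fz -0.02 w 0.0179
t35.7 tilt 0.695 tan 0.12 rad 0.11 fy 0.49 fz -0.16 w 0.0180
t36.2 tilt 0.701 tan -0.05 rad 0.26 fy 0.24 fz -0.13 w 0.0179
```

Run:
```python
from tilt import *
import cv2
g=lambda: cv2.cvtColor(r.grab_frame("side")["image"],cv2.COLOR_BGR2GRAY)[190:290,255:350].astype(float)
a=g();
for w in(.0185,.0195,.021,.024):
    r.grip(w);r.sleep(.3);b=g();print(w,r.get_gripper_width(),np.abs(b-a).mean(),r.get_ft_force());a=b
for k in range(3): r.sleep(.35);b=g();print(np.abs(b-a).mean());a=b
print(r.get_time())
f=r.grab_frame("side");s=r.grab_frame("scene")
cv2.imwrite("pics/c5.png",np.hstack([cv2.resize(f["image"][130:310,210:390],(400,400)),cv2.resize(s["image"][140:290,230:380],(400,400))]))
```

```text
0.0185 0.018709867021251672 7.168526315789474 [-0.10561124 -0.17688406 -0.53583176]
0.0195 0.019173230175461298 3.7423157894736843 [-0.59901334 -0.39067923 -0.35121616]
0.021 0.02115291175138769 3.6729473684210525 [ 0.63162464 -0.00785869  1.18527446]
0.024 0.02371115701004284 3.154842105263158 [-0.32699182  0.45740884  1.66043243]
2.2531578947368422
1.9436842105263157
1.9462105263157894
40.075
```

View pics/c5.png

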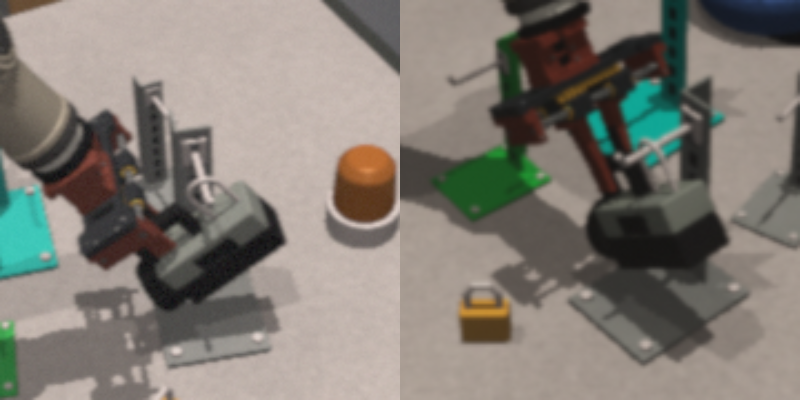

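The lamp hangs from the hook and the image differences have settled to noise level. Now I open slowly, retreat along the tool axis and check.

Run:
```python
from tilt import *
import cv2
g=lambda: cv2.cvtColor(r.grab_frame("side")["image"],cv2.COLOR_BGR2GRAY)[200:290,290:345].astype(float)
for w in(.03,.04,.06): r.grip(w);r.sleep(.2)
p=r.get_eef_pos();d=-rpy(r.get_tcp_rot())[:,2];print(d,p)
print("hit",r.line_to(p+.06*d,speed=.05,until_force=4))
try: r.line_to(p+.06*d+np.array([0,0,.12]),speed=.12)
except r.IKError as e: print(e)
a=g()
for k in range(4): r.sleep(.5);b=g();print(np.abs(b-a).mean());a=b
print(r.get_time(),r.get_eef_pos(),r.get_ft_force())
f=r.grab_frame("side");s=r.grab_frame("scene")
cv2.imwrite("pics/c6.png",np.hstack([cv2.resize(f["image"],(400,300)),cv2.resize(s["image"][140:290,230:430],(400,300))]))
```

```text
[-0.52460131  0.15498559  0.83712182] [0.43454693 0.18233662 0.20527764]
hit False
the arm cannot follow that straight line within its joint ranges
1.9884848484848485
1.9448484848484848
1.9343434343434343
1.9634343434343435
45.65 [0.40306239 0.19164152 0.25550196] [-0.19694333 -0.56270393 -0.63507272]
```

View pics/c6.png

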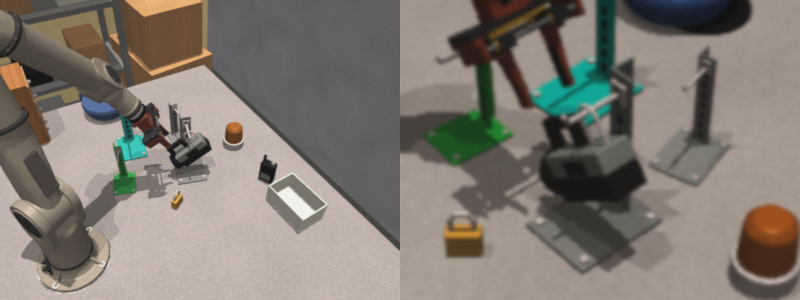

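```bash
python3 -c "
from bench import r
print(r.close_job())"
```

```text
the job is handed in; nothing more can be done
None
```

The lamp hangs from the hook by its tail ring, nose-down and still. It swung slightly as I let go, then settled. The gripper is clear of it, nothing else was moved, and I handed the job in at about 46 s.

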